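Wind the glass shade in under the inspection lamp

ROBOT

A 7-joint arm with a two-finger parallel gripper is mounted at the origin on the work surface. World frame = base frame: x ahead of the robot, y to its left, z up, the work surface at z = 0. Lengths are in m, angles in rad, forces in N, time in s.
With the tool pointing down it reaches from about 0.4 to 0.85 m from the base axis. Payload 10.4 kg.
Tool frame: the origin (TCP) lies at the very end of the fingers, on their centre line; the grasp point (between the pads) lies 19 mm behind it (manip.tcp_to_grasp is the distance from the TCP to the grasp point, in m); x points along the fingers, y is the direction in which the jaws open and shut, and the axes are right-handed (so a half turn about x gives the same grasp; the last joint's range is limited). The gripper opens to 85 mm and grips with 20 to 120 N. Pads are 22 mm wide; open, the fingers measure 114 mm over their backs; the gripper's body (76 mm by 85 mm) begins 54 mm behind the grasp point. The pads swing forward as they close: fully open they stand 13 mm farther back than shut.
Start: joints at [-1.243, 0.332, -0.065, 1.46, 0.022, 1.35, -0.088], TCP at [0.215, 0.587, 0.231] pointing down, gripper open.
Joint ranges: [-2.6, 2.6], [-0.5, 2.12], [-1.47, 1.34], [0.16, 2.42], [-1.27, 4.41], [0.06, 2.06], [-2.6, 2.6]. Speed limits (rad/s): [2.22, 2.22, 2.79, 2.79, 3.14, 3.14, 3.14].

INTERFACE

Orientations are given as a unit quaternion [x, y, z, w].
In Python, from workcell import manip, cams, hand_in gives the robot as it stands.
- The arm moves only by the shell command python3 -m handwheel 'ROWS' [FORCE]. ROWS is text: rows parted by semicolons, each of 7 numbers parted by spaces: the shift along the tool's x, y, z in mm, then the turn, a rotation vector about the tool's x, y, z in rad, then the finger opening in mm, from 0 to 85.4. A call has 1 to 8 rows; each row shifts and turns the commanded pose from where the row before left it, along the tool's axes as they then stand; what a row does not reach is not made up. A row lasts 1/10 s, in which the tool goes at most 50 mm and 8.59 degrees, less where a joint would pass 70% of its speed; a pose out of reach is approached as far as the arm can. A call with a gripper value outside its range is refused whole. The fingers move at their own pace and stop on an object; FORCE is the grip in N (left out, the last holds). Time passes only in rows, so rows that do not move let the fingers close. It gives the time, the measured TCP pose, the force and the opening at its end, in the units of the state.
- manip.get_obs(): the state, without advancing time (a new reading comes with each control period).
- cams.camera(name): name is "scene" or "top"; returns a dict with "color" (480x640x3 uint8, blue, green, red), "depth" (480x640 float32, m along the optical axis (not along the pixel's ray), 0 where there is no reading), "camera_matrix" (3x3 intrinsics, pixels), "origin" and "attitude" of the camera in the world. Camera axes: x right, y down, z forward; pixel columns grow to the right and rows downward; lengths in m; the calibration is good to about 2 mm. A picture is of the moment at which its call begins.
- hand_in(): hands the job in, once; it reports no verdict.
Trained networks look in the newest picture that a camera, given by its name, has taken for a name from the list of things; names that differ only in an ending like _2 or _b are one class to them, and where a whole thing is asked for, a point or a joint stands for the part that bears it (a point fixed in the world has none). Each returns a list of dicts, best first, with "conf" (0 to 1); they miss things now and then, are a little off and sometimes report something else, mostly with a low value. They report only what shows in the picture. A call takes as long as a camera call. They do not tell look-alikes from the thing itself.
- cams.recognise(camera, thing): "box" ([left, top, width, height] in pixels, round what is visible of it).
- cams.outline_of(camera, thing): "region" (480x640 bool, what is visible of it) and "box" ([left, top, width, height] in pixels, round what is visible of it).
The state is a dict: "clock": time; "joint_pos": joint angles; "joint_velocities": joint speeds; "tau": joint torques, N m; "position": TCP position; "ee_rot": TCP orientation; "ft_force": force on the tool from outside, world axes, zero at the start; "torque": the same for the moment, N m; "grip_width": opening from 0.0 (shut) to 1.0 (fully open).
Only numpy, scipy, OpenCV 4.12 (cv2) and the standard library are available. Lean on these libraries where they do the work, as an engineer would, in place of code of your own. Each camera call takes 0.05 s, during which the arm holds its last target.

TASK

Two hand-cranked shuttles stand on the bench; one carries a clear glass lamp shade, the other a carton. Take hold of the upright crank knob of the shuttle with the glass shade and wind it clockwise (seen from above) about two full turns, to its stop, so that the shade stands under the lamp bar; keep a steady, unhurried pace of about five seconds a turn, and keep hold through the heavy point in each turn so that the crank neither races ahead nor kicks back. Leave the shade upright in its nest, leave the other shuttle's crank where it is, and let go of the knob when done.

Things in the scene. Friction and masses are not known exactly. Their poses are not given: they have to be found in the camera images.
- crank_knob (a point): Mid-height (z about 166 mm) of the upright black crank knob on the shuttle with the glass shade: a round sleeve, 28 mm across, 56 mm tall, spinning freely on its pin, so the grip need not turn with it. Crank arm 32 mm below this point. Frame turns with the crank: z up; the crank's vertical axis is 70 mm away along +x. All near the knob is lower; lamp bar (top 206 mm) over 70 mm outside its circle.
- shuttle_crank (a joint): Crank angle, rad, clockwise from above positive. Starts within 0.35 of 0; hard stop at 12.6 (two turns = 12.57). It is geared 1:1 to a heavy steel weight that hangs at whole turns and must be lifted over the top: up to 12 N at the knob at a quarter turn; past the half turn it drives the crank on, up to 6 N, and a freed crank races. At whole turns it stays put. A turn moves the carriage 45 mm.
- dome_mid (a point): Middle of the clear glass shade, a dome 86 mm across and 83 mm tall, standing loose in the shallow square nest of the carriage (its top 53 mm above the table). The point is 37 mm above the rim, about 90 mm above the table; z up. The carriage runs on a straight track to the left of the crank, away from the robot to beneath the lamp bar.
- spare_knob (a point): Middle of the like crank knob on the other shuttle, which carries a cardboard carton 80 mm wide; leave it alone. The two shuttles stand side by side, either one on the left.
There are look-alikes about, which are no part of the job. What is shaped like the part that bears dome_mid but green or orange is not meant.

How it is judged:
On the way:
1. the crank has made its first turn, past the heavy point (value of joint shuttle_crank above 6.3 rad), for 0.05 s.
At the end, for the whole second after the job is handed in: The crank of the shuttle with the shade is wound to within about 30 degrees of its stop and at rest, the shade stands upright (within 10 degrees) in its nest, carried at least 75 mm to the lamp bar, and the other shuttle's knob is within 20 mm of where it was (value of joint shuttle_crank above 12.05 rad and distance of dome_mid from where it was at the start of the episode above 0.075 m and angle between dome_mid's own z axis and vertical below 0.17 rad and height (world z) of dome_mid between 0.08 and 0.101 m and velocity of joint shuttle_crank below 0.1 rad/s and distance of spare_knob from where it was at the start of the episode below 0.02 m); the robot touches nothing.
It fails at once if the crank raced ahead (faster than a turn in about two seconds) (velocity of joint shuttle_crank above 3.2 rad/s).
It fails at once if the crank kicked back or was turned backwards (velocity of joint shuttle_crank below -1 rad/s).
It fails at once if the other shuttle's crank was moved (distance of spare_knob from where it was at the start of the episode above 0.02 m).
It fails at once if the glass shade was tipped (angle between dome_mid's own z axis and vertical above 0.35 rad).
It also fails if it takes over 69 s, if anything falls off the work surface, if the arm or the gripper's body presses on something with over 40 N, if the wrist force passes 120 N, or if a joint passes its speed limit or range.

## Working session

There is one attempt and no reset: what is moved stays moved. The work goes in short steps, Python scripts to look and compute and a shell command to move; the robot and the scene stay as the last step left them, time stands still between calls to the robot, and variables do not carry over. Pictures are saved under pics/ and viewed, and the job is handed in when it is done.

```bash
ls; mkdir -p pics
cat > h.py <<'E'
import numpy as np,cv2
from workcell import manip,cams,hand_in
from scipy.spatial.transform import Rotation as R
def att(c):
    a=np.array(c["attitude"]); return R.from_quat(a).as_matrix() if a.size==4 else a.reshape(3,3)
def pt(c,u,v,d):
    K=np.array(c["camera_matrix"]); return att(c)@(np.array([(u-K[0,2])/K[0,0],(v-K[1,2])/K[1,1],1])*d)+np.array(c["origin"])
def cloud(c,m):
    v,u=np.nonzero(m&(c["depth"]>0)); d=c["depth"][v,u];K=np.array(c["camera_matrix"])
    p=np.stack([(u-K[0,2])/K[0,0]*d,(v-K[1,2])/K[1,1]*d,d],1); return p@att(c).T+np.array(c["origin"])
def rayz(c,u,v,z):
    o=np.array(c["origin"]); p=pt(c,u,v,1.0)-o; return o+p*(z-o[2])/p[2]
E
python3 - <<'E'
from h import *
o=manip.get_obs(); print({k:np.round(v,3).tolist() for k,v in o.items()})
print(R.from_quat(o["ee_rot"]).as_matrix().round(3))
for n in ("top","scene"):
    c=cams.camera(n); print(n,np.round(c["origin"],3),att(c).round(2).tolist()); cv2.imwrite(f"pics/{n}1.png",c["color"])
    for t in ("crank_knob","spare_knob","dome_mid"):
        for r in cams.outline_of(n,t):
            p=cloud(c,r["region"]); print(t,round(r["conf"],2),r["box"], np.median(p,0).round(3) if len(p) else None, p.max(0).round(3) if len(p) else None)
E
```

```text
pics
{'clock': 0.0, 'joint_pos': [-1.243, 0.333, -0.065, 1.461, 0.022, 1.35, -0.088], 'joint_velocities': [-0.001, 0.001, 0.002, -0.001, 0.0, -0.001, -0.0], 'tau': [-0.001, -62.543, 0.049, -39.161, 0.016, 0.01, -0.0], 'position': [0.215, 0.587, 0.231], 'ee_rot': [0.123, 0.696, -0.124, 0.696], 'ft_force': [-0.027, 0.023, -0.486], 'torque': [0.003, -0.034, 0.004], 'grip_width': 0.999}
[[-0.     0.344  0.939]
 [-0.001  0.939 -0.344]
 [-1.    -0.001  0.   ]]
top [ 0.317 -0.004  0.982] [[0.01, -0.99, 0.16], [-1.0, -0.01, -0.01], [0.01, -0.16, -0.99]]
crank_knob 0.61 [436.8, 190.9, 26.9, 50.8] [ 0.516 -0.252  0.141] [ 0.571 -0.24   0.2  ]
spare_knob 0.81 [254.5, 178.1, 11.5, 52.3] [0.541 0.094 0.141] [0.59  0.113 0.201]
dome_mid 0.65 [243.4, 281.3, 44.5, 44.9] [0.357 0.094 0.067] [0.403 0.139 0.086]
scene [0.852 0.077 0.738] [[-0.19, 0.81, -0.55], [0.98, 0.15, -0.11], [-0.01, -0.56, -0.83]]
crank_knob 0.8 [143.3, 218.7, 33.4, 72.1] [ 0.508 -0.254  0.142] [ 0.575 -0.241  0.202]
spare_knob 0.64 [367.3, 260.6, 19.4, 82.6] [0.53  0.095 0.142] [0.593 0.113 0.201]
dome_mid 0.87 [360.2, 225.9, 45.6, 47.4] [0.379 0.097 0.062] [0.501 0.141 0.196]
dome_mid 0.75 [240.9, 256.7, 51.6, 62.5] [ 0.529 -0.079  0.115] [ 0.608 -0.048  0.199]
```

View pics/top1.png

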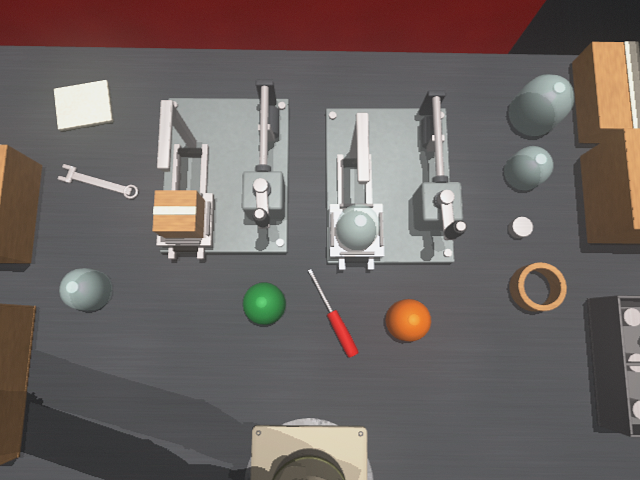

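View pics/scene1.png

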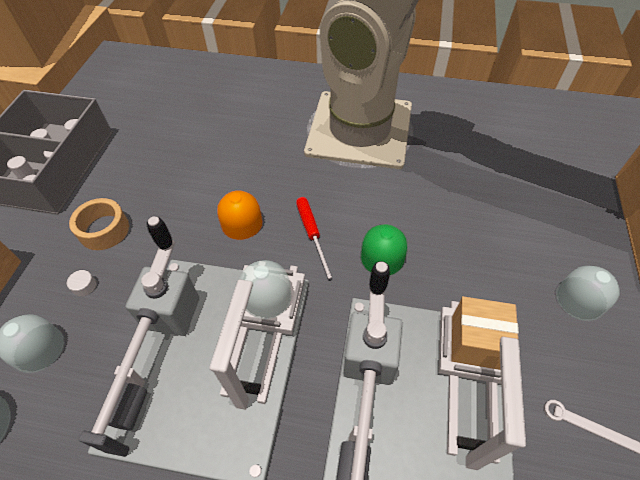

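The top picture shows the glass shade at (357,229) on the right-hand shuttle, with its black knob at (457,228) and crank hub at about (447,198). The carton shuttle is on the left, with its knob at (261,215). Next I'll locate the knob and hub precisely.

Run:
```python
from h import *
P={}
for n in ("top","scene"):
    c=cams.camera(n); col=c["color"].max(2)
    r=[r for r in cams.outline_of(n,"crank_knob")][0]
    b=np.array(r["box"]).astype(int); print(n,b)
    m=np.zeros(col.shape,bool); m[b[1]-8:b[1]+b[3]+8,b[0]-8:b[0]+b[2]+8]=1
    p=cloud(c,m&(c["depth"]>0)); 
    v,u=np.nonzero(m&(c["depth"]>0)); cc=col[v,u]
    k=(cc<60)&(p[:,2]>.14)&(p[:,2]<.2)
    q=p[k]; P[n]=q
    print("dark",k.sum(),q.min(0).round(3),q.max(0).round(3),q.mean(0).round(3))
    t=p[(p[:,2]>.187)]; print("top",len(t),t.mean(0).round(4),t.min(0).round(3),t.max(0).round(3))
    for a,bb in ((.11,.13),(.13,.14),(.14,.15),(.15,.187)):
        s=p[(p[:,2]>a)&(p[:,2]<bb)&(cc>=60)]
        if len(s):print(a,len(s),s.mean(0).round(3),s.min(0).round(3),s.max(0).round(3))
    f=cv2.resize(c["color"][b[1]-20:b[1]+b[3]+20,b[0]-20:b[0]+b[2]+20],None,fx=6,fy=6,interpolation=cv2.INTER_NEAREST)[:600,:800]; cv2.imwrite(f"pics/{n}_k.png",f)
from scipy.optimize import least_squares
q=np.vstack(list(P.values())); q=q[(q[:,2]>.142)&(q[:,2]<.190)]
s=least_squares(lambda x:np.hypot(q[:,0]-x[0],q[:,1]-x[1])-.014,q.mean(0)[:2],loss="soft_l1",f_scale=.002)
print("fit",s.x.round(4),np.abs(s.fun).mean())
```

```text
top [437 191  26  52]
dark 79 [ 0.476 -0.266  0.143] [ 0.495 -0.245  0.195] [ 0.482 -0.252  0.174]
top 165 [ 0.4886 -0.2568  0.1945] [ 0.477 -0.27   0.187] [ 0.501 -0.246  0.201]
0.11 285 [ 0.556 -0.254  0.115] [ 0.479 -0.29   0.11 ] [ 0.595 -0.227  0.13 ]
0.13 321 [ 0.528 -0.254  0.134] [ 0.478 -0.268  0.13 ] [ 0.574 -0.24   0.14 ]
0.14 130 [ 0.554 -0.253  0.142] [ 0.478 -0.266  0.14 ] [ 0.571 -0.241  0.149]
0.15 61 [ 0.487 -0.248  0.169] [ 0.476 -0.266  0.151] [ 0.502 -0.245  0.186]
scene [141 217  36  75]
dark 432 [ 0.481 -0.27   0.14 ] [ 0.506 -0.245  0.196] [ 0.498 -0.253  0.173]
top 213 [ 0.4937 -0.2573  0.195 ] [ 0.479 -0.273  0.187] [ 0.504 -0.247  0.201]
0.11 566 [ 0.557 -0.25   0.115] [ 0.482 -0.291  0.11 ] [ 0.585 -0.215  0.13 ]
0.13 451 [ 0.529 -0.254  0.134] [ 0.479 -0.27   0.13 ] [ 0.575 -0.241  0.14 ]
0.14 215 [ 0.561 -0.255  0.142] [ 0.502 -0.269  0.14 ] [ 0.574 -0.241  0.145]
0.15 11 [ 0.501 -0.268  0.167] [ 0.499 -0.271  0.151] [ 0.504 -0.265  0.184]
fit [ 0.49   -0.2605] 0.0006766658264766556
```

```bash
ls pics
```

```text
scene1.png
scene_k.png
top1.png
top_k.png
```

```bash
python3 -m handwheel '-11 0 0 0.149 0 0 85;-11 0 0 0.149 0 0 85;-11 0 0 0.149 0 0 85;-11 0 0 0.149 0 0 85;-11 0 0 0.149 0 0 85;-11 0 0 0.149 0 0 85;-11 0 0 0.149 0 0 85;-11 0 0 0.149 0 0 85' 80
python3 - <<'E'
from h import *
o=manip.get_obs(); print(o["position"].round(4) if hasattr(o["position"],'round') else o["position"],np.round(o["joint_pos"],3)); print(R.from_quat(o["ee_rot"]).as_matrix().round(3))
E
```

```text
clock: 1.4
position: [0.2147, 0.5869, 0.3198]
ee_rot: [0.495, 0.505, -0.494, 0.505]
ft_force: [-0.1, -0.1, -0.8]
grip_width: 0.995
[0.2147 0.5869 0.3198] [-1.365  0.301  0.094  1.32  -0.028  1.521 -1.252]
[[-0.     1.     0.022]
 [ 0.     0.022 -1.   ]
 [-1.    -0.    -0.   ]]
```

```bash
python3 -m handwheel '0 20 20 0.022 0 0 85;0 27 27 0 0 0 85;0 27 27 0 0 0 85;0 27 27 0 0 0 85;0 27 27 0 0 0 85;0 27 27 0 0 0 85;0 27 30 0 0 0 85;0 20 38 0 0 0 85'; python3 -m handwheel '0 20 38 0 0 0 85;0 20 38 0 0 0 85;0 20 38 0 0 0 85;0 15 38 0 0 0 85;0 10 38 0 0 0 85;0 0 38 0 0 0 85;0 0 38 0 0 0 85;0 0 38 0 0 0 85'
```

```text
clock: 2.2
position: [0.4196, 0.3647, 0.3191]
ee_rot: [0.498, 0.502, -0.498, 0.502]
ft_force: [0.6, 0.8, -0.8]
grip_width: 0.993
clock: 3.0
position: [0.5052, 0.0605, 0.3194]
ee_rot: [0.499, 0.501, -0.498, 0.501]
ft_force: [1.0, 0.4, -1.5]
grip_width: 0.992
```

```bash
python3 -m handwheel '0 0 40 0 0 0 85;0 -3 40 0 0 0 85;0 -3 40 0 0 0 85;0 -3 40 0 0 0 85;0 -3 40 0 0 0 85;0 -3 40 0 0 0 85;0 0 40 0 0 0 85;10 0 30 0 0 0 60'; python3 -m handwheel '20 0 0 0 0 0 60;0 0 0 0 0 0 60';python3 - <<'E'
from h import *
o=manip.get_obs(); print(np.round(o["position"],4),np.round(o["joint_pos"],3),o["grip_width"]); print(R.from_quat(o["ee_rot"]).as_matrix().round(3))
for n in ("top","scene"):
    c=cams.camera(n); cv2.imwrite(f"pics/{n}2.png",c["color"])
E
```

```text
clock: 3.8
position: [0.4921, -0.2508, 0.3106]
ee_rot: [0.499, 0.5, -0.498, 0.502]
ft_force: [0.7, 0.3, -0.6]
grip_width: 0.855
clock: 4.0
position: [0.491, -0.2482, 0.2873]
ee_rot: [0.498, 0.502, -0.5, 0.5]
ft_force: [0.8, 1.5, 0.0]
grip_width: 0.705
[ 0.491  -0.2482  0.2873] [-0.341  0.167  0.829  1.608 -0.124  1.425  0.503] 0.7046939821942229
[[-0.003  1.     0.004]
 [ 0.001  0.004 -1.   ]
 [-1.    -0.003 -0.001]]
```

View pics/scene2.png

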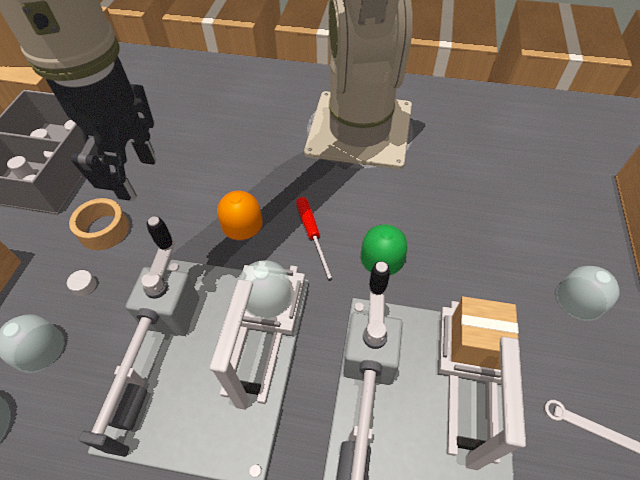

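The scene view shows the open gripper above and behind the knob at (158,230), with the rest of the scene untouched. I'll shift 11 mm towards −y and descend onto the knob.

```bash
python3 -m handwheel '0 -1 11 0 0 0 60;20 0 0 0 0 0 60;20 0 0 0 0 0 60;20 0 0 0 0 0 60;0 0 0 0 0 0 60;0 0 0 0 0 0 60';python3 - <<'E'
from h import *
o=manip.get_obs(); print(np.round(o["position"],4),np.round(o["joint_pos"],3),o["grip_width"])
for n in ("top","scene"):
    c=cams.camera(n); cv2.imwrite(f"pics/{n}3.png",c["color"][(120,150)[n=="scene"]:][:200,(340,40)[n=="scene"]:][:,:240].repeat(3,0).repeat(3,1))
E
```

```text
clock: 4.7
position: [0.4916, -0.2592, 0.2303]
ee_rot: [0.499, 0.501, -0.498, 0.502]
ft_force: [0.0, 0.6, 0.2]
grip_width: 0.706
[ 0.4916 -0.2592  0.2303] [-0.308  0.218  0.827  1.686 -0.166  1.309  0.556] 0.7061799113325624
```

View pics/scene3.png

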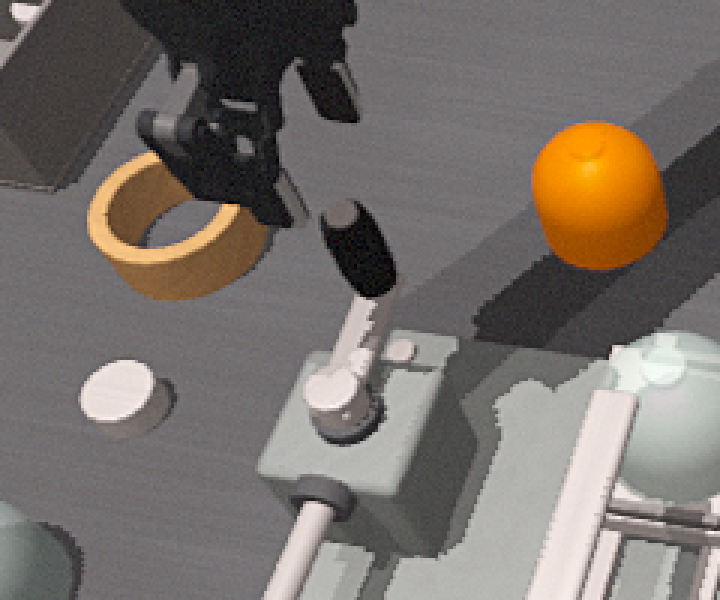

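View pics/top3.png

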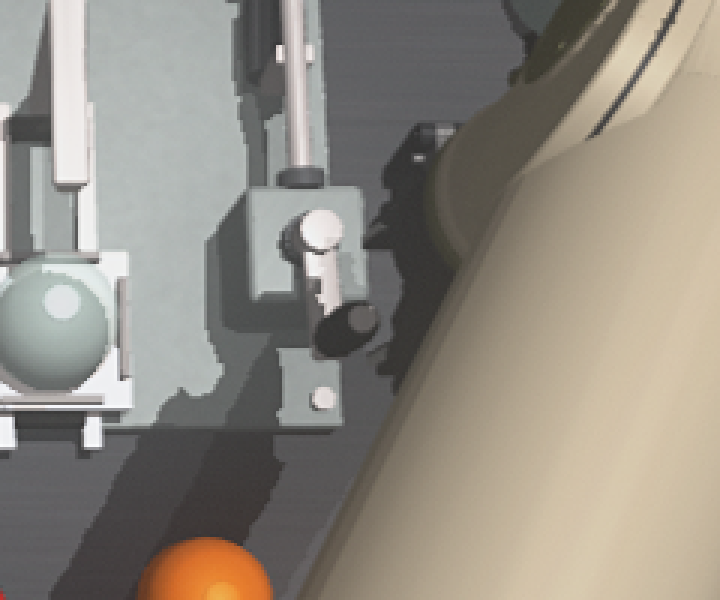

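The fingers straddle the knob, with their midpoint on its axis. Descending to grasp height and closing gently.

```bash
python3 -m handwheel '20 0 0 0 0 0 60;20 0 0 0 0 0 60;20 0 0 0 0 0 60;15 0 0 0 0 0 60;4 0 0 0 0 0 60;0 0 0 0 0 0 60' 30; python3 -m handwheel '0 0 0 0 0 0 40;0 0 0 0 0 0 34;0 0 0 0 0 0 26;0 0 0 0 0 0 20;0 0 0 0 0 0 20;0 0 0 0 0 0 20' 30;python3 - <<'E'
from h import *
o=manip.get_obs(); print(np.round(o["position"],4),np.round(o["joint_pos"],3),o["grip_width"])
for n in ("top","scene"):
    c=cams.camera(n); cv2.imwrite(f"pics/{n}4.png",c["color"][(120,150)[n=="scene"]:][:200,(340,40)[n=="scene"]:][:,:240].repeat(3,0).repeat(3,1))
E
```

```text
clock: 5.4
position: [0.4914, -0.2591, 0.1505]
ee_rot: [0.498, 0.501, -0.499, 0.501]
ft_force: [-0.1, -0.5, 0.6]
grip_width: 0.7
clock: 6.0
position: [0.4907, -0.2594, 0.1512]
ee_rot: [0.499, 0.502, -0.499, 0.501]
ft_force: [-6.5, 1.8, 9.0]
grip_width: 0.315
[ 0.4907 -0.2594  0.1512] [-0.274  0.298  0.803  1.786 -0.233  1.156  0.607] 0.31543754004355473
```

View pics/scene4.png

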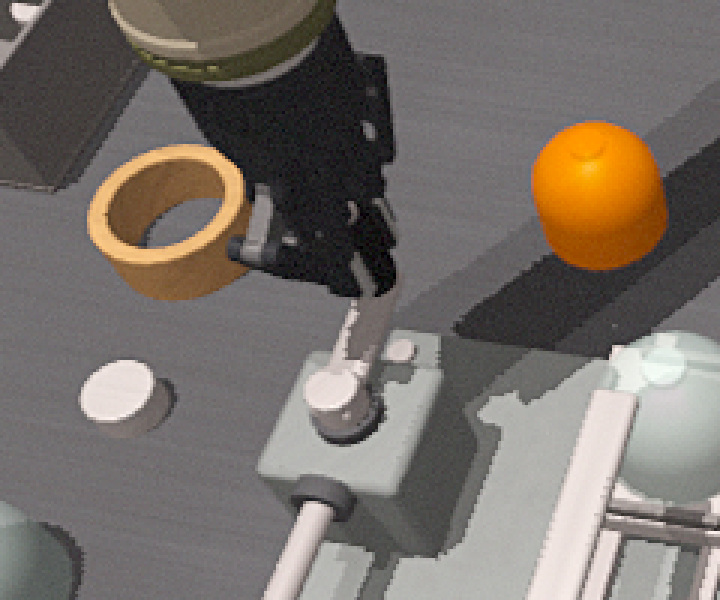

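Firm hold: the opening is 27 mm on the 28 mm knob. I'll tighten the grip, ease up 1 mm, then work out the circle rows.

```bash
python3 -m handwheel '-1 0 0 0 0 0 15;0 0 0 0 0 0 15;0 0 0 0 0 0 15' 80
cat > rows.py <<'E'
import numpy as np
r=70; C=(560.3,-254.5)
d=[.03,.06,.09,.12]+[.1257]*120
th=np.concatenate([[-0.07],-0.07+np.cumsum(d)])
X=np.round(C[0]-r*np.cos(th),1);Y=np.round(C[1]+r*np.sin(th),1)
dy=np.round(np.diff(X),1);dz=np.round(-np.diff(Y),1)
if __name__=="__main__":
  for k in range(0,112,8):
    print(k,"th_end %.2f xy %.1f %.1f"%(th[min(k+8,len(th)-1)],X[k+8],Y[k+8]));print(" ; ".join(f"{a:g} {b:g}" for a,b in zip(dy[k:k+8],dz[k:k+8])))
E
python3 rows.py;python3 - <<'E'
from h import *
o=manip.get_obs();print(R.from_quat(o["ee_rot"]).as_matrix().round(4))
E
```

```text
clock: 6.4
position: [0.4907, -0.2593, 0.1515]
ee_rot: [0.498, 0.502, -0.499, 0.501]
ft_force: [-6.1, -1.1, 4.1]
grip_width: 0.305
0 th_end 0.73 xy 508.3 -207.7
-0.1 -2.1 ; -0.1 -4.2 ; 0.4 -6.3 ; 1.4 -8.3 ; 2.6 -8.4 ; 3.6 -8 ; 4.5 -7.5 ; 5.5 -6.9
8 th_end 1.74 xy 572.0 -185.5
6.2 -6.2 ; 7.1 -5.3 ; 7.6 -4.4 ; 8.1 -3.4 ; 8.4 -2.4 ; 8.7 -1.3 ; 8.8 -0.1 ; 8.8 0.9
16 th_end 2.74 xy 624.8 -227.4
8.5 2 ; 8.3 3.1 ; 7.8 4 ; 7.2 5.1 ; 6.5 5.8 ; 5.8 6.7 ; 4.8 7.3 ; 3.9 7.9
24 th_end 3.75 xy 617.8 -294.5
2.9 8.3 ; 1.9 8.6 ; 0.7 8.8 ; -0.4 8.8 ; -1.5 8.6 ; -2.5 8.4 ; -3.6 8.1 ; -4.5 7.5
32 th_end 4.76 xy 557.3 -324.4
-5.5 6.9 ; -6.3 6.1 ; -7 5.3 ; -7.6 4.4 ; -8.1 3.4 ; -8.5 2.4 ; -8.7 1.3 ; -8.8 0.1
40 th_end 5.76 xy 499.6 -289.4
-8.7 -0.9 ; -8.6 -2 ; -8.2 -3.1 ; -7.8 -4.1 ; -7.2 -5 ; -6.6 -5.9 ; -5.7 -6.6 ; -4.9 -7.4
48 th_end 6.77 xy 498.3 -222.0
-3.9 -7.9 ; -2.8 -8.3 ; -1.9 -8.6 ; -0.7 -8.7 ; 0.4 -8.8 ; 1.5 -8.7 ; 2.5 -8.4 ; 3.6 -8
56 th_end 7.77 xy 554.6 -184.7
4.6 -7.5 ; 5.5 -6.9 ; 6.2 -6.2 ; 7.1 -5.3 ; 7.6 -4.4 ; 8.1 -3.3 ; 8.5 -2.4 ; 8.7 -1.3
64 th_end 8.78 xy 616.1 -212.3
8.8 -0.1 ; 8.7 0.9 ; 8.6 2 ; 8.2 3.1 ; 7.8 4.1 ; 7.2 5 ; 6.5 5.9 ; 5.7 6.7
72 th_end 9.78 xy 625.9 -279.1
4.9 7.3 ; 3.9 7.9 ; 2.9 8.3 ; 1.8 8.6 ; 0.7 8.8 ; -0.4 8.8 ; -1.5 8.6 ; -2.5 8.5
80 th_end 10.79 xy 574.7 -323.0
-3.6 8 ; -4.6 7.5 ; -5.5 6.9 ; -6.3 6.1 ; -7 5.3 ; -7.6 4.4 ; -8.2 3.4 ; -8.4 2.3
88 th_end 11.79 xy 510.1 -303.3
-8.7 1.3 ; -8.8 0.1 ; -8.8 -0.9 ; -8.5 -2 ; -8.3 -3.1 ; -7.7 -4.1 ; -7.2 -5.1 ; -6.6 -5.9
96 th_end 12.80 xy 492.2 -238.3
-5.7 -6.6 ; -4.8 -7.4 ; -3.9 -7.9 ; -2.9 -8.3 ; -1.8 -8.6 ; -0.7 -8.8 ; 0.4 -8.7 ; 1.5 -8.7
104 th_end 13.81 xy 537.5 -188.3
2.6 -8.4 ; 3.6 -8 ; 4.6 -7.5 ; 5.4 -6.9 ; 6.3 -6.1 ; 7.1 -5.3 ; 7.6 -4.4 ; 8.1 -3.4
[[-7.0e-04  1.0e+00  5.4e-03]
 [ 0.0e+00  5.4e-03 -1.0e+00]
 [-1.0e+00 -7.0e-04 -0.0e+00]]
```

```bash
python3 -m handwheel '0 -0.1 -2.1 0 0 0 15;0 -0.1 -4.2 0 0 0 15;0 0.4 -6.3 0 0 0 15;0 1.4 -8.3 0 0 0 15;0 2.6 -8.4 0 0 0 15;0 3.6 -8 0 0 0 15;0 4.5 -7.5 0 0 0 15;0 5.5 -6.9 0 0 0 15' 80
```

```text
clock: 7.2
position: [0.5077, -0.2084, 0.1515]
ee_rot: [0.498, 0.501, -0.5, 0.501]
ft_force: [-7.8, -4.6, 3.0]
grip_width: 0.306
```

```bash
python3 -m handwheel '0 6.2 -6.2 0 0 0 15;0 7.1 -5.3 0 0 0 15;0 7.6 -4.4 0 0 0 15;0 8.1 -3.4 0 0 0 15;0 8.4 -2.4 0 0 0 15;0 8.7 -1.3 0 0 0 15;0 8.8 -0.1 0 0 0 15;0 8.8 0.9 0 0 0 15'
```

```text
clock: 8.0
position: [0.5711, -0.1851, 0.1515]
ee_rot: [0.498, 0.502, -0.499, 0.5]
ft_force: [-11.9, -0.2, 8.6]
grip_width: 0.309
```

```bash
python3 -m handwheel '0 8.5 2 0 0 0 15;0 8.3 3.1 0 0 0 15;0 7.8 4 0 0 0 15;0 7.2 5.1 0 0 0 15;0 6.5 5.8 0 0 0 15;0 5.8 6.7 0 0 0 15;0 4.8 7.3 0 0 0 15;0 3.9 7.9 0 0 0 15'; python3 -c "
from h import *
o=manip.get_obs();print(np.round(o['joint_pos'],3))"
```

```text
clock: 8.8
position: [0.6246, -0.2259, 0.1515]
ee_rot: [0.498, 0.502, -0.499, 0.501]
ft_force: [-10.1, 3.6, 7.7]
grip_width: 0.304
[-0.223  0.551  0.714  1.477 -0.369  1.254  0.54 ]
```

```bash
python3 -m handwheel '0 2.9 8.3 0 0 0 15;0 1.9 8.6 0 0 0 15;0 0.7 8.8 0 0 0 15;0 -0.4 8.8 0 0 0 15;0 -1.5 8.6 0 0 0 15;0 -2.5 8.4 0 0 0 15;0 -3.6 8.1 0 0 0 15;0 -4.5 7.5 0 0 0 15'; python3 -m handwheel '0 -5.5 6.9 0 0 0 15;0 -6.3 6.1 0 0 0 15;0 -7 5.3 0 0 0 15;0 -7.6 4.4 0 0 0 15;0 -8.1 3.4 0 0 0 15;0 -8.5 2.4 0 0 0 15;0 -8.7 1.3 0 0 0 15;0 -8.8 0.1 0 0 0 15'
```

```text
clock: 9.6
position: [0.6186, -0.2935, 0.1515]
ee_rot: [0.498, 0.502, -0.498, 0.501]
ft_force: [-6.2, 2.1, 4.9]
grip_width: 0.303
clock: 10.4
position: [0.5575, -0.3244, 0.1515]
ee_rot: [0.499, 0.501, -0.499, 0.501]
ft_force: [-4.3, 1.4, 6.7]
grip_width: 0.303
```

```bash
python3 -m handwheel '0 -8.7 -0.9 0 0 0 15;0 -8.6 -2 0 0 0 15;0 -8.2 -3.1 0 0 0 15;0 -7.8 -4.1 0 0 0 15;0 -7.2 -5 0 0 0 15;0 -6.6 -5.9 0 0 0 15;0 -5.7 -6.6 0 0 0 15;0 -4.9 -7.4 0 0 0 15'; python3 -c "
from h import *
o=manip.get_obs();print(np.round(o['joint_pos'],3))
c=cams.camera('scene');cv2.imwrite('pics/s5.png',c['color'])"
```

```text
clock: 11.2
position: [0.4999, -0.2894, 0.1515]
ee_rot: [0.499, 0.501, -0.499, 0.502]
ft_force: [-3.9, -1.4, 5.9]
grip_width: 0.303
[-0.192  0.352  0.78   1.728 -0.266  1.171  0.667]
```

View pics/s5.png

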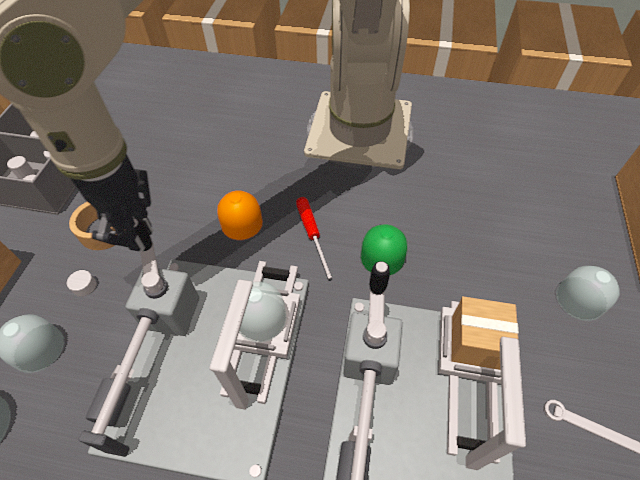

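The gripper still holds the knob near (135,245). The shade, now at (264,310), has moved about a turn's worth along the track and is upright. On to the second turn.

```bash
python3 -m handwheel '0 -3.9 -7.9 0 0 0 15;0 -2.8 -8.3 0 0 0 15;0 -1.9 -8.6 0 0 0 15;0 -0.7 -8.7 0 0 0 15;0 0.4 -8.8 0 0 0 15;0 1.5 -8.7 0 0 0 15;0 2.5 -8.4 0 0 0 15;0 3.6 -8 0 0 0 15'; python3 -m handwheel '0 4.6 -7.5 0 0 0 15;0 5.5 -6.9 0 0 0 15;0 6.2 -6.2 0 0 0 15;0 7.1 -5.3 0 0 0 15;0 7.6 -4.4 0 0 0 15;0 8.1 -3.3 0 0 0 15;0 8.5 -2.4 0 0 0 15;0 8.7 -1.3 0 0 0 15'
```

```text
clock: 12.05
position: [0.4982, -0.2223, 0.1515]
ee_rot: [0.498, 0.501, -0.499, 0.502]
ft_force: [-4.9, -5.9, 5.2]
grip_width: 0.308
clock: 12.85
position: [0.5538, -0.1846, 0.1514]
ee_rot: [0.498, 0.502, -0.499, 0.501]
ft_force: [-11.1, -4.7, 9.6]
grip_width: 0.298
```

```bash
python3 -m handwheel '0 8.8 -0.1 0 0 0 15;0 8.7 0.9 0 0 0 15;0 8.6 2 0 0 0 15;0 8.2 3.1 0 0 0 15;0 7.8 4.1 0 0 0 15;0 7.2 5 0 0 0 15;0 6.5 5.9 0 0 0 15;0 5.7 6.7 0 0 0 15'; python3 -m handwheel '0 4.9 7.3 0 0 0 15;0 3.9 7.9 0 0 0 15;0 2.9 8.3 0 0 0 15;0 1.8 8.6 0 0 0 15;0 0.7 8.8 0 0 0 15;0 -0.4 8.8 0 0 0 15;0 -1.5 8.6 0 0 0 15;0 -2.5 8.5 0 0 0 15'
```

```text
clock: 13.65
position: [0.6156, -0.2109, 0.1515]
ee_rot: [0.498, 0.502, -0.499, 0.501]
ft_force: [-11.7, 1.4, 12.0]
grip_width: 0.303
clock: 14.45
position: [0.6268, -0.2771, 0.1515]
ee_rot: [0.499, 0.502, -0.498, 0.501]
ft_force: [-6.6, 3.8, 7.5]
grip_width: 0.308
```

```bash
python3 -m handwheel '0 -3.6 8 0 0 0 15;0 -4.6 7.5 0 0 0 15;0 -5.5 6.9 0 0 0 15;0 -6.3 6.1 0 0 0 15;0 -7 5.3 0 0 0 15;0 -7.6 4.4 0 0 0 15;0 -8.2 3.4 0 0 0 15;0 -8.4 2.3 0 0 0 15'; python3 -c "
from h import *
o=manip.get_obs();print(np.round(o['joint_pos'],3))"
```

```text
clock: 15.25
position: [0.575, -0.3228, 0.1515]
ee_rot: [0.499, 0.501, -0.499, 0.502]
ft_force: [-4.1, -1.2, 6.9]
grip_width: 0.305
[-0.067  0.538  0.716  1.494 -0.362  1.245  0.701]
```

```bash
python3 -m handwheel '0 -8.7 1.3 0 0 0 15;0 -8.8 0.1 0 0 0 15;0 -8.8 -0.9 0 0 0 15;0 -8.5 -2 0 0 0 15;0 -8.3 -3.1 0 0 0 15;0 -7.7 -4.1 0 0 0 15;0 -7.2 -5.1 0 0 0 15;0 -6.6 -5.9 0 0 0 15'; python3 -m handwheel '0 -5 -5.7 0 0 0 15;0 -3.9 -5.7 0 0 0 15;0 -2.6 -5 0 0 0 15'
python3 - <<'E'
from h import *
C=np.array([.5603,-.2545]);p=manip.get_obs()["position"][:2];d=p-C
print("theta",4*np.pi+np.arctan2(d[1],-d[0]),np.hypot(*d))
X=510.1-5-3.9-2.6;Y=-303.3+5.7+5.7+5
print("cmd",X,Y,4*np.pi+np.arctan2(Y+254.5,560.3-X),np.hypot(Y+254.5,560.3-X))
E
```

```text
clock: 16.05
position: [0.5103, -0.3031, 0.1515]
ee_rot: [0.499, 0.501, -0.499, 0.501]
ft_force: [-3.0, -1.0, 6.3]
grip_width: 0.303
clock: 16.35
position: [0.4986, -0.2868, 0.1515]
ee_rot: [0.498, 0.501, -0.499, 0.501]
ft_force: [-6.1, -2.2, 5.6]
grip_width: 0.302
theta 12.084038345399282 0.06968103521043222
cmd 498.6 -286.90000000000003 12.082828326297534 69.68966924874873
```

```bash
python3 -m handwheel '0 -2.3 -4.1 0 0 0 15;0 -1.8 -4.3 0 0 0 15;0 -1.5 -4.7 0 0 0 15'; python3 -m handwheel '0 -1.2 -4.7 0 0 0 15;0 -0.8 -4.8 0 0 0 15'
```

```text
clock: 16.65
position: [0.4933, -0.2738, 0.1515]
ee_rot: [0.499, 0.501, -0.499, 0.502]
ft_force: [-4.3, -2.4, 6.2]
grip_width: 0.302
clock: 16.85
position: [0.4912, -0.2643, 0.1515]
ee_rot: [0.499, 0.501, -0.499, 0.502]
ft_force: [-4.3, -2.8, 5.9]
grip_width: 0.304
```

```bash
python3 -m handwheel '0 -0.5 -4 0 0 0 15;0 -0.1 -1 0 0 0 15'
python3 - <<'E'
from h import *
c=cams.camera('scene');cv2.imwrite('pics/s6.png',c['color'])
E
```

```text
clock: 17.05
position: [0.4907, -0.259, 0.1515]
ee_rot: [0.498, 0.501, -0.499, 0.502]
ft_force: [-4.6, -2.7, 5.8]
grip_width: 0.304
```

View pics/s6.png

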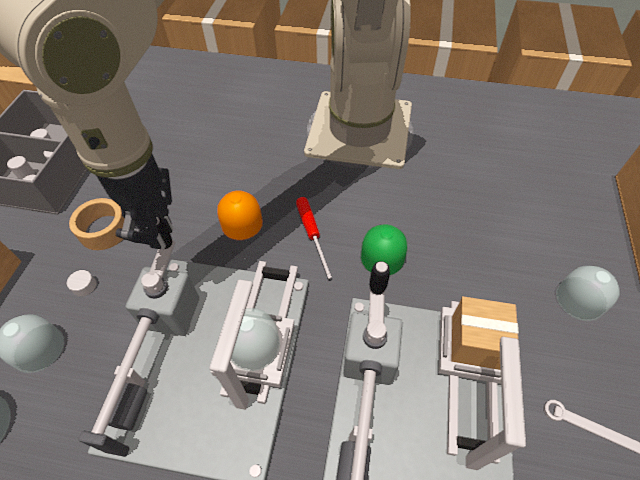

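The shade, now near (258,345), is almost under the lamp bar and upright. The crank is two turns on from its start, so I'll feel for the stop gently.

```bash
python3 -m handwheel '0 -0.1 -3 0 0 0 15;0 0 -2 0 0 0 15'; python3 -m handwheel '0 0.1 -2 0 0 0 15;0 0.1 -2 0 0 0 15'
```

```text
clock: 17.3
position: [0.4905, -0.2545, 0.1515]
ee_rot: [0.498, 0.501, -0.499, 0.502]
ft_force: [-4.8, -3.4, 4.5]
grip_width: 0.307
clock: 17.5
position: [0.4905, -0.2525, 0.1516]
ee_rot: [0.498, 0.5, -0.5, 0.502]
ft_force: [-3.0, -15.2, -0.4]
grip_width: 0.304
```

The stop is felt: −15 N along y, with the knob at y = −252.5 mm. Relieving the load, then opening and lifting off.

```bash
python3 -m handwheel '0 0 1 0 0 0 15;0 0 0.8 0 0 0 15;0 0 0 0 0 0 15'; python3 -m handwheel '0 0 0 0 0 0 34;0 0 0 0 0 0 42;0 0 0 0 0 0 52;0 0 0 0 0 0 60;0 0 0 0 0 0 60;0 0 0 0 0 0 60'
```

```text
clock: 17.8
position: [0.4905, -0.2528, 0.1515]
ee_rot: [0.498, 0.501, -0.499, 0.501]
ft_force: [-5.6, -4.6, 6.1]
grip_width: 0.302
clock: 18.4
position: [0.4913, -0.2515, 0.1512]
ee_rot: [0.499, 0.502, -0.498, 0.502]
ft_force: [-0.6, -0.7, -0.8]
grip_width: 0.7
```

```bash
python3 -m handwheel '-10 0 0 0 0 0 60;-20 0 0 0 0 0 60;-20 0 0 0 0 0 60;-30 0 0 0 0 0 60;-30 0 0 0 0 0 60;-20 0 0 0 0 0 60;0 0 0 0 0 0 60'
python3 - <<'E'
from h import *
for n in ("top","scene"):
    c=cams.camera(n);cv2.imwrite(f'pics/{n}7.png',c['color'])
    for t in ("crank_knob","spare_knob","dome_mid"):
        for r in cams.outline_of(n,t):
            p=cloud(c,r["region"]); k=p[p[:,2]>.187]
            print(n,t,round(r["conf"],2),np.round(r["box"],0),np.median(p,0).round(3),len(k),k.mean(0).round(3) if len(k) else None)
E
```

```text
clock: 19.1
position: [0.4923, -0.2525, 0.2848]
ee_rot: [0.5, 0.5, -0.498, 0.503]
ft_force: [0.0, -0.4, 0.3]
grip_width: 0.704
top crank_knob 0.71 [438. 189.  25.  53.] [ 0.519 -0.249  0.14 ] 167 [ 0.488 -0.251  0.195]
top spare_knob 0.86 [253. 176.  16.  55.] [0.541 0.095 0.141] 155 [0.506 0.092 0.195]
top dome_mid 0.87 [387. 301.  46.  40.] [ 0.329 -0.19   0.066] 0 None
top dome_mid 0.85 [242. 280.  48.  48.] [0.357 0.094 0.066] 0 None
top dome_mid 0.82 [337. 160.  40.  50.] [ 0.584 -0.079  0.114] 0 None
scene crank_knob 0.83 [142. 220.  37.  75.] [ 0.508 -0.249  0.142] 212 [ 0.494 -0.251  0.195]
scene spare_knob 0.58 [362. 259.  30.  86.] [0.529 0.095 0.142] 246 [0.512 0.092 0.195]
scene dome_mid 0.91 [231. 304.  50.  66.] [ 0.62  -0.074  0.114] 13 [ 0.625 -0.078  0.2  ]
scene dome_mid 0.87 [360. 227.  46.  44.] [0.379 0.095 0.062] 0 None
scene dome_mid 0.68 [216. 187.  45.  52.] [ 0.351 -0.188  0.057] 0 None
```

View pics/scene7.png

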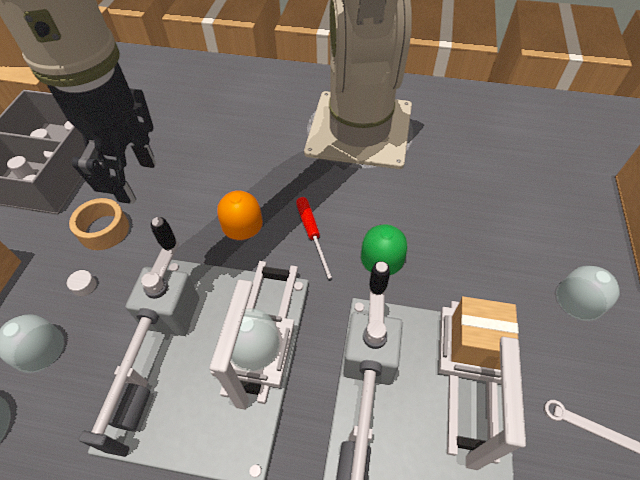

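View pics/top7.png

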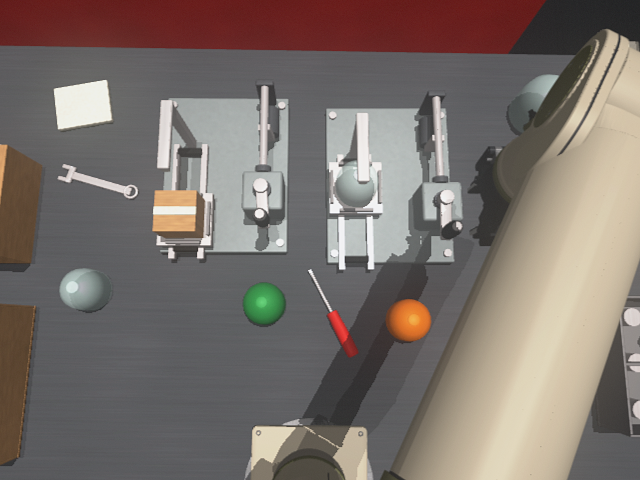

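The shade at (355,184) in the top view has moved about 90 mm and stands upright in its nest. The knob is free and at the stop, the spare knob hasn't moved, and the gripper is clear. Handing in.

```bash
python3 -c "
from h import *
hand_in();print(manip.get_obs()['clock'])"
```

```text
the job is handed in; nothing more can be done
the job is handed in; nothing more can be done
```

The crank of the glass-shade shuttle is wound two turns clockwise to its stop, and the job is handed in at about 19 s of the 69 s allowed. I kept hold of the knob the whole way, at about five seconds a turn. The hand-in reported no verdict.

My last checks, from the images and readings before the hand-in:
- **Crank:** I felt the stop as a 15 N push-back just past two turns, then eased the load off before letting go. After release the knob was still there, at y about −0.251 m.
- **Shade:** it moved about 90 mm to the lamp bar and looks upright in its nest. I judged the tilt by eye and did not measure it.
- **Other shuttle:** its knob stayed within about a millimetre of where it was, with its top at (0.51, 0.092) m; I saw no change in the images.
- **Gripper:** it is open, about 90 mm clear of the knob, with contact force near zero.

No check failed. The detection network also reported the green, orange and spare domes as the shade; I ruled those out by position and colour.

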